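Draw a blanking plug from a pedestal base with a quarter-turn puller

ROBOT

A 6-joint arm with a two-finger parallel gripper is mounted at the origin on a cart in front of the work surface, level with it; the furniture and walls round the work are solid. World frame = base frame: x ahead of the robot, y to its left, z up, the work surface at z = 0. Lengths are in m, angles in rad, forces in N, time in s.
With the tool pointing down it reaches from about 0.275 to 0.975 m from the base axis. Payload 8.4 kg.
Tool frame: the origin (TCP) lies midway between the tips of the shut fingers; the grasp point (between the pads) lies 19 mm behind it; z points along the fingers, y is the line along which they close (so a half turn about z gives the same grasp; the last joint's range is limited). The gripper opens to 92 mm and grips with 3 to 60 N. Pads are 20 mm wide; open, the fingers measure 128 mm over their backs; the gripper's body (75 mm by 189 mm) begins 69 mm behind the grasp point.
Start: joints at [1.217, 0.353, 1.633, -0, 1.155, -0.002], TCP at [0.215, 0.587, 0.215] pointing down, gripper open.
Joint ranges: [-2.63, 2.63], [-0.92, 2.1], [0.06, 2.66], [-1.3, 4.44], [0, 2.69], [-3.02, 3.02]. Speed limits (rad/s): [2.22, 2.22, 2.79, 3.14, 3.14, 3.14].

INTERFACE

Orientations are given as a rotation vector (axis times angle).
In Python, from cell import env gives the robot as it stands.
- The arm moves only by the tool jog_arm, never from a script. Its argument "motion" is one flat list of numbers, 4 for each row, row after row: the shift along the tool's x, y, z in units of 40 mm (1.0 is 40 mm), then the turn about the tool's z in units of 6 degrees (1.0 is 6 degrees). A call has 1 to 12 rows; each row shifts and turns the commanded pose from where the row before left it, along the tool's axes as they then stand; what a row does not reach is not made up. A row lasts 1/8 s, in which the tool goes at most 62.5 mm and 10.7 degrees, less where a joint would pass 70% of its speed; a pose out of reach is approached as far as the arm can. A call is refused whole if a number of a shift passes 1 or a number of a turn 1, either way. A call with a gripper value outside its range is refused whole. "claw" is the closure, from -1 (fully open) to 1 (shut), set as the call begins (left out, the last holds). The fingers move at their own pace and stop on an object; "grip_force" is the grip in N (left out, the last holds). Time passes only in rows, so rows that do not move let the fingers close. It gives the time, the measured TCP pose, the force, the opening and the grip force at its end, in the units of the state.
- env.get_state(): the state, without advancing time (a new reading comes with each control period).
- env.grab_frame(name): name is "scene" or "top"; returns a dict with "pixels" (384x512x3 uint8, blue, green, red), "fov_y" (degrees; the focal length in pixels is half the picture's height over the tangent of half this angle, whatever the lens; pixels are square), "cx", "cy" (the principal point, pixels), "rvec" (rotation vector, rad) and "tvec" (3), from world to camera coordinates, as OpenCV has them. Camera axes: x right, y down, z forward; pixel columns grow to the right and rows downward; lengths in m; the calibration is good to about 2 mm. A picture is of the moment at which its call begins. There is no depth.
- env.finish_job(): hands the job in; it is judged then, once.
Trained networks look in the newest picture that a camera, given by its name, has taken for a name from the list of things; names that differ only in an ending like _2 or _b are one class to them, and where a whole thing is asked for, a point or a joint stands for the part that bears it (a point fixed in the world has none). Each returns a list of dicts, best first, with "score" (0 to 1); they miss things now and then, are a little off and sometimes report something else, mostly with a low value. They report only what shows in the picture. A call takes as long as a camera call.
- env.look_for(name, camera): "extent" ([left, top, right, bottom] in pixels, round what is visible of it).
The state is a dict: "time": time; "joints": joint angles; "dq": joint speeds; "effort": joint torques, N m; "position": TCP position; "tcp_rot": TCP orientation; "ft_force": force on the tool from outside, world axes, zero at the start; "moment": the same for the moment, N m; "opening": finger opening in m; "finger_force": force on a finger pad.
Only numpy, scipy, OpenCV 4.12 (cv2) and the standard library are available. Lean on these libraries where they do the work, as an engineer would, in place of code of your own. Each camera call takes 0.05 s, during which the arm holds its last target. There are 200 camera calls.

TASK

Free the post socket of the pedestal base: put the puller's cross lugs through the slot of the square plug until its collar seats, turn it clockwise (seen from above) a quarter turn until it locks, and draw the plug straight up out of the socket. Set the plug down upright inside the shallow tray without dropping it, and let go, leaving the puller locked in it. Do not touch the plug with the fingers, and leave the other things on the desk alone.

Things in the scene. Friction and masses are not known exactly. Their poses are not given: they have to be found in the camera images.
- base: Fixed pedestal base: dark steel foot plate 130 (x) x 110 (y) x 12 mm, in its middle a grey block 80 x 80 mm, 50 mm high, with an upright square socket 46 x 46 mm, 38 mm deep. Origin: centre of its underside, on the desk; z up. A brass-tipped spring plunger in the block's +y side presses on the plug: drawing it takes about 8 to 15 N, weight included.
- socket_mouth (a point): Centre of the socket's mouth on the block's top, 50 mm above the desk; axes as the base.
- plug: Loose aluminium plug (cavity dark), about 0.35 kg, in the socket at the start. Origin: centre of its underside, z up; in the socket 16 mm above the desk with x along the base's x. Hollow square spigot 44 x 44 mm, z 0 to 34 mm, under a square flange 64 x 64 mm, z 34 to 42, that rests on the block.
- plug_slot (a point): Centre of the plug's slot, on the flange's top (z 42 mm in the plug). The slot goes through the flange, 36 mm long along the plug's x, 12 mm wide. Below it a cavity 36 x 36 mm, plug z 8 to 34, lets the puller's lugs turn; stops allow only about 90 degrees clockwise seen from above (100 at most).
- puller: Loose puller, 104 mm long, 0.10 kg, standing in the holder, handle up. Origin: tip of its nose; z up the shaft. From the tip: nose z 0 to 6 mm, cross lugs 30 mm along x, 8 mm along y, z 6 to 14; shaft 9 mm diameter; collar 30 mm diameter, z 25 to 31. With the collar on the flange the nose is 17 mm above the plug's origin and the lugs 3 mm below the flange: they rise 3 mm, then catch it.
- puller_handle (a point): Centre of the puller's flat black handle, 85 mm above the nose tip (handle z 66 to 104 mm); 44 mm wide along the puller's x, 12 mm thick along its y: grip it across y from above. Axes as the puller.
- holder: Fixed wooden block 72 (x) x 60 (y) x 48 mm high with a slot 38 x 14 mm along its x in the top; the puller stands in it on its collar, x along the slot, its nose 23 mm above the desk. Lift the puller 30 mm or more straight up to clear it. Origin: centre of its underside, z up.
- tray: Fixed shallow open wooden tray 130 x 130 mm, 16 mm high, walls 4 mm, floor 4 mm thick. Origin: centre of its underside on the desk, z up. Tray and holder may stand on either side of the base. (A tall desk lamp stands to the right, about x 0.54, y -0.35 m: draw the arm back before swinging past it.)
- marker: Marker pen, 132 mm, lying to the left; leave alone.
- cement_bottle: Small bottle, 26 mm diameter, 58 mm high, behind the work; leave alone.
- hook_box: Clear box 63 x 50 x 26 mm, behind the work; leave alone.

How it is judged:
On the way, in this order (a step that is already met when the one before it is completed fails the run):
1. the puller is seated and turned to lock in the plug, the plug still in its socket (horizontal distance between puller and plug below 0.012 m and z of puller in the frame of plug between 0.008 and 0.0225 m and angle between the x axis of puller and the y axis of plug, either way round below 0.45 rad and z of plug in the frame of socket_mouth below -0.02 m), for 0.2 s.
2. the plug is drawn clear above the socket on the locked puller (horizontal distance between puller and plug below 0.012 m and z of puller in the frame of plug between 0.008 and 0.0225 m and angle between the x axis of puller and the y axis of plug, either way round below 0.45 rad and z of plug in the frame of socket_mouth above 0.004 m and horizontal distance between plug and socket_mouth below 0.03 m), for 0.1 s.
At the end, for the whole second after the job is handed in: The plug stands at rest on the floor of the tray, upright within 0.1 rad, centre within 56 mm of the tray's; the puller is in it, upright within 0.25 rad, nose 8 to 22.5 mm above the plug's underside and within 12 mm of its axis, its x axis within 0.45 rad of the plug's y axis (horizontal distance between puller and plug below 0.012 m and z of puller in the frame of plug between 0.008 and 0.0225 m and angle between the x axis of puller and the y axis of plug, either way round below 0.45 rad and horizontal distance between plug and tray below 0.056 m and height (world z) of plug below 0.008 m and angle between plug's own z axis and vertical below 0.1 rad and linear speed of plug below 0.02 m/s and contact force between plug and tray above 1 N and angle between puller's own z axis and vertical below 0.25 rad); the robot touches nothing.
It fails at once if the fingers touch the plug (contact force between the fingers and plug above 1 N).
It fails at once if the plug is tipped more than 0.3 rad (pull straight) (angle between plug's own z axis and vertical above 0.3 rad).
It fails at once if the plug is dropped (falls faster than 0.5 m/s while the fingers do not hold the puller) (linear speed of plug above 0.5 m/s and contact force between the fingers and puller below 0.5 N).
It fails at once if another thing on the desk is moved more than 20 mm (distance of any of marker, cement_bottle, hook_box from where it was at the start of the episode above 0.02 m).
It also fails if it takes over 53 s, if anything falls off the work surface, if the arm or the gripper's body presses on something with over 40 N, if the wrist force passes 120 N, or if a joint passes its speed limit or range.

## Working session

There is one attempt and no reset: what is moved stays moved. The work goes in short steps, Python scripts to look and compute and a tool call to move; the robot and the scene stay as the last step left them, time stands still between calls to the robot, and variables do not carry over. Pictures are saved under pics/ and viewed, at most 10 in all, crops included, and the job is handed in when it is done.

Besides the shell and the picture viewer there is one more tool, called after "Emit:" by a JSON object that holds its "method" and its "body". jog_arm: Moves the arm, as the interface text tells. Its arguments: {"type":"object","properties":{"motion":{"type":"array"},"claw":{"type":"number"},"grip_force":{"type":"number"}},"required":["motion"]}

```bash
mkdir -p pics; ls; python3 - <<'E'
from cell import env
import cv2,json
for n in("scene","top"):
    f=env.grab_frame(n); cv2.imwrite(f"pics/{n}0.png",f["pixels"])
    print(n,f["fov_y"],f["cx"],f["cy"],f["rvec"],f["tvec"])
    for o in("base","plug","puller","holder","tray"):
        print(o,[(round(d["score"],2),[round(v) for v in d["extent"]]) for d in env.look_for(o,n)][:2])
s=env.get_state();print({k:s[k] for k in("time","position","tcp_rot","ft_force","opening")})
E
```

```text
pics
scene 51.00292285160104 255.12472623360347 190.03440119488255 [ 2.15125542 -1.16151359  0.42938696] [-0.1756491   0.48033984  0.62760012]
base [(0.71, [239, 227, 295, 285]), (0.21, [383, 209, 397, 231])]
plug [(0.85, [251, 228, 289, 258])]
puller [(0.79, [354, 261, 375, 297])]
holder [(0.67, [333, 271, 383, 316])]
tray [(0.87, [153, 183, 217, 241])]
top 54.01864801460663 258.28000605266794 187.02174328458506 [ 2.10572963 -2.13310132  0.19960922] [0.18037082 0.58372571 0.87016587]
base [(0.64, [269, 201, 323, 262]), (0.43, [284, 209, 317, 244])]
plug []
puller [(0.69, [383, 211, 406, 230])]
holder [(0.67, [365, 203, 394, 243])]
tray [(0.78, [166, 204, 235, 268])]
{'time': 0.6, 'position': array([0.21537719, 0.58672076, 0.21458581]), 'tcp_rot': array([-5.49766773e-01, -3.09310652e+00, -1.93363820e-05]), 'ft_force': array([ 1.2575419 , -0.11426815, -0.49851355]), 'opening': 0.09167118801035336}
```

```bash
python3 - <<'E'
import cv2
a=cv2.imread("pics/top0.png")[185:285,155:420]; cv2.imwrite("pics/topc.png",cv2.resize(a,None,fx=3,fy=3,interpolation=cv2.INTER_CUBIC))
a=cv2.imread("pics/scene0.png")[165:325,145:405]; cv2.imwrite("pics/scenec.png",cv2.resize(a,None,fx=3,fy=3,interpolation=cv2.INTER_CUBIC))
E
```

```text
(no output)
```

View pics/topc.png

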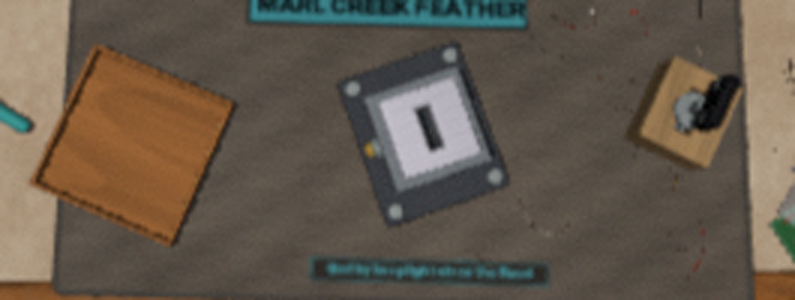

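View pics/scenec.png

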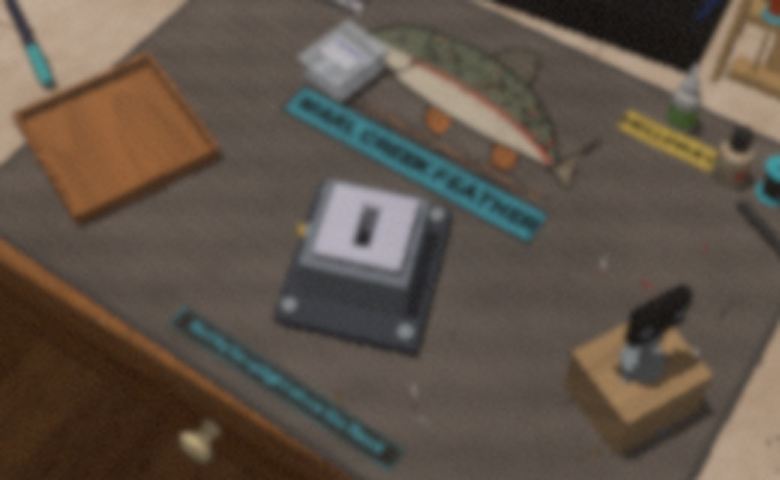

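View pics/scene0.png

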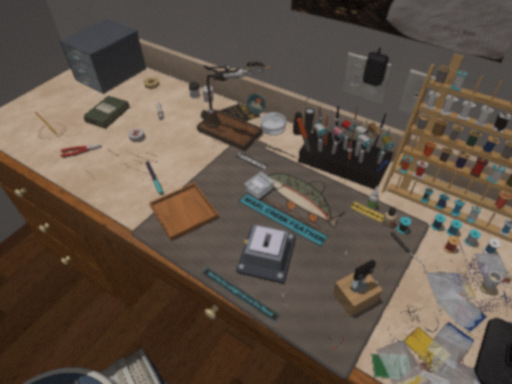

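```bash
python3 - <<'E'
import cv2,numpy as np
T=cv2.imread("pics/top0.png");S=cv2.imread("pics/scene0.png")
def c(im,x,y):
    a=cv2.resize(im[y:y+50,x:x+66],None,fx=6,fy=6,interpolation=cv2.INTER_CUBIC)
    a=cv2.convertScaleAbs(a,alpha=1.3,beta=15)
    for k in range(0,66,10):
        cv2.line(a,(k*6+3,0),(k*6+3,6),(0,255,255),1)
    for k in range(0,50,10): cv2.line(a,(0,k*6+3),(6,k*6+3),(0,255,255),1)
    return a
cv2.imwrite("pics/m.png",np.vstack([np.hstack([c(T,264,205),c(T,355,200)]),np.hstack([c(S,235,220),c(S,325,258)])]))
E
```

```text
(no output)
```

View pics/m.png

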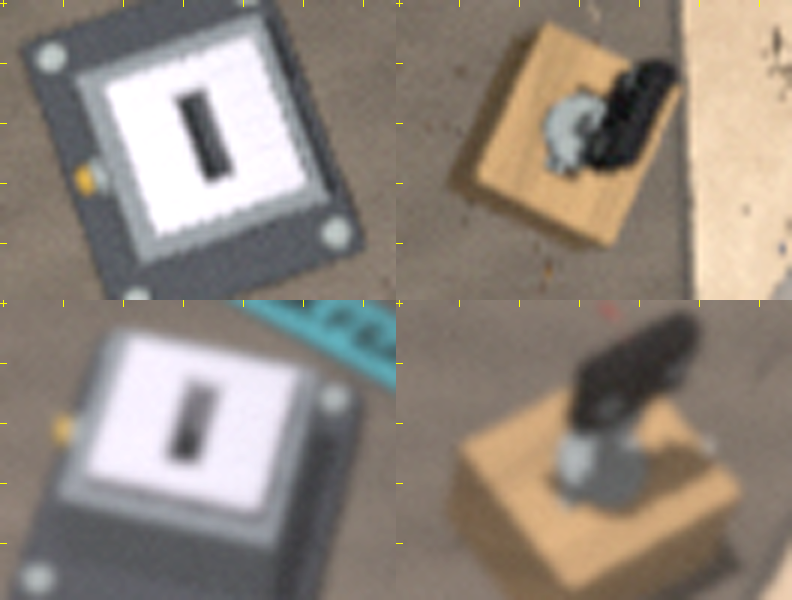

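```bash
cat > h.py <<'E'
import numpy as np,cv2
from scipy.optimize import least_squares
from scipy.spatial.transform import Rotation as R
CAM={"scene":(51.00292285160104,255.12472623360347,190.03440119488255,[2.15125542,-1.16151359,0.42938696],[-0.1756491,0.48033984,0.62760012]),
"top":(54.01864801460663,258.28000605266794,187.02174328458506,[2.10572963,-2.13310132,0.19960922],[0.18037082,0.58372571,0.87016587])}
def proj(P,n):
    f,cx,cy,r,t=CAM[n]; F=192/np.tan(np.radians(f/2))
    return cv2.projectPoints(np.array(P,float).reshape(-1,3),np.array(r),np.array(t),np.array([[F,0,cx],[0,F,cy],[0,0,1]]),None)[0][:,0]
def place(p,L):
    c,s=np.cos(p[2]),np.sin(p[2]); L=np.array(L,float)
    return np.c_[p[0]+c*L[:,0]-s*L[:,1],p[1]+s*L[:,0]+c*L[:,1],L[:,2]]
def fit(obs,x0):
    # obs: list (cam, local pts, pixel pts)
    g=lambda p:np.concatenate([(proj(place(p,L),n)-q).ravel() for n,L,q in obs])
    r=least_squares(g,x0,loss="soft_l1"); return r.x,g(r.x)
E
cat > m1.py <<'E'
from h import *
def px(l,o,k): return (np.array(l,float)+.5)/k-.5+np.array(o)
def rect(a,b,z): return [(a,b,z),(a,-b,z),(-a,-b,z),(-a,b,z)]  # TL,TR,BR,BL in top view
F=rect(.032,.032,.058);B=rect(.04,.04,.05)
tF=px([(103,88),(260,35),(308,188),(158,236)],(264,205),6);tB=px([(78,78),(262,15),(328,202),(148,262)],(264,205),6)
sF=px([(128,38),(305,72),(262,214),(85,178)],(235,220),6);sB=px([(112,30),(318,72),(272,248),(60,198)],(235,220),6)
def rep(n,obs,x0):
    for o in([obs]+[[q for q in obs if q[0]==c] for c in("top","scene")]):
        p,r=fit(o,x0); print(n,np.round(p,4),"rms px",np.sqrt((r**2).mean()).round(2))
rep("base",[("top",F,tF),("top",B,tB),("scene",F,sF),("scene",B,sB)],[.45,.1,.3])
H=rect(.036,.03,.048)
tH=px([(152,22),(284,85),(216,244),(80,180)],(355,200),6)
sH=px([(344,190),(182,290),(64,145)],(325,258),6)
rep("holder",[("top",H,tH),("scene",[H[1],H[2],H[3]],sH)],[.45,-.15,-.4])
T=rect(.065,.065,.016)
tT=px([(97,45),(235,102),(172,244),(33,183)],(155,185),3);sT=px([(15,118),(148,57),(220,153),(83,222)],(145,165),3)
rep("tray",[("top",T,tT),("scene",[T[3],T[0],T[1],T[2]],sT)],[.45,.35,-.4])
E
python3 m1.py; python3 -c "
from h import *
for n in CAM:
  print(n,proj([(.4,0,.0),(.5,0,0),(.4,.1,0)],n).round())"
```

```text
base [0.4846 0.079  0.3188] rms px 0.59
base [0.4857 0.0786 0.311 ] rms px 0.41
base [0.4834 0.0793 0.3308] rms px 0.51
holder [ 0.4971 -0.1345 -0.4707] rms px 0.42
holder [ 0.4977 -0.1349 -0.4747] rms px 0.23
holder [ 0.4961 -0.134  -0.4618] rms px 0.41
tray [ 0.4779  0.3211 -0.4007] rms px 1.15
tray [ 0.4804  0.3223 -0.4138] rms px 0.59
tray [ 0.4744  0.3184 -0.3991] rms px 0.83
scene [[277. 300.]
 [300. 266.]
 [238. 277.]]
top [[328. 263.]
 [326. 223.]
 [288. 264.]]
```

```bash
cat > m2.py <<'E'
from h import *
ROI={"top":(372,402+12,205,235),"scene":(350,380,256,284)}
def box(z0,z1): return [(a*.022,b*.006,z) for a in(1,-1) for b in(1,-1) for z in(z0,z1)]
def hullpts(p,n,z0=.089,z1=.127): return cv2.convexHull(proj(place(p,box(z0,z1)),n).astype(np.float32))
if __name__=="__main__":
    M={}
    for n,(x0,x1,y0,y1) in ROI.items():
        im=cv2.imread(f"pics/{n}0.png"); g=im.max(2); m=np.zeros_like(g); m[y0:y1,x0:x1]=(g[y0:y1,x0:x1]<62)
        k,l,st,c=cv2.connectedComponentsWithStats(m); i=1+st[1:,4].argmax(); M[n]=(c[i],st[i])
        h=hullpts([.497,-.1346,-.471],n); mo=cv2.moments(h)
        print(n,"mask",c[i].round(2),st[i],"hull",round(mo["m10"]/mo["m00"],2),round(mo["m01"]/mo["m00"],2),round(mo["m00"]),h.min((0,1)).round(1),h.max((0,1)).round(1))
    def g(p):
        o=[]
        for n in M:
            mo=cv2.moments(hullpts([*p,-.471],n)); o+=[mo["m10"]/mo["m00"]-M[n][0][0],mo["m01"]/mo["m00"]-M[n][0][1]]
        return np.array(o)
    r=least_squares(g,[.497,-.1346]); print(r.x.round(4),g(r.x).round(2))
E
python3 m2.py
```

```text
top mask [393.2  218.82] [385 210  17  19 170] hull 393.74 219.23 211 [384.7 208.4] [402.8 229.8]
scene mask [364.01 269.87] [354 260  22  21 254] hull 364.58 269.56 339 [351.9 257. ] [377.6 282.2]
[ 0.4972 -0.134 ] [ 0.28  0.34  0.33 -0.51]
```

```bash
cat > go.py <<'E'
import sys
from h import *
from cell import env
def go(x,y,z,psi):
    s=env.get_state(); Rm=R.from_rotvec(s["tcp_rot"]).as_matrix(); yy=Rm[:,1]; cur=np.arctan2(yy[1],yy[0])
    t=np.degrees((cur-psi+np.pi/2)%np.pi-np.pi/2)
    d=np.array([x,y,z])-s["position"]
    tx,ty=np.array([-np.sin(psi),np.cos(psi),0]),np.array([np.cos(psi),np.sin(psi),0])
    print("t",round(s["time"],2),"pos",s["position"].round(4),"psi",cur.round(4),"tilt",Rm[2].round(3),"F",s["ft_force"].round(1),"open",round(s["opening"],4),"q6",round(s["joints"][5],2))
    print("turn units",round(t/6,3),"then shift units x,y,z",(np.array([d@tx,d@ty,-d[2]])/.04).round(3),"or with axes now",((Rm.T@d)/.04).round(3))
go(*map(float,sys.argv[1:5]))
E
python3 go.py .497 -.134 .20 1.0998
```

```text
t 0.6 pos [0.2154 0.5867 0.2146] psi 1.219 tilt [ 0.  0. -1.] F [ 1.3 -0.1 -0.5] open 0.0917 q6 -0.0
turn units 1.138 then shift units x,y,z [-14.45  -12.861   0.365] or with axes now [-12.818 -14.488   0.364]
```

Emit:
{"method": "jog_arm", "body": {"motion": [0,0,0,0.57,0,0,0,0.57,-0.5,-0.45,0,0,-0.9,-0.8,0,0,-0.9,-0.8,0,0,-0.9,-0.8,0,0,-0.9,-0.8,0,0,-0.9,-0.8,0,0,-0.9,-0.8,0,0,-0.9,-0.8,0,0,-0.9,-0.8,0,0,-0.9,-0.8,0,0], "claw": -1}}

```text
time: 2.1
position: [0.3835, 0.1565, 0.2149]
tcp_rot: [0.733, 3.054, 0.001]
ft_force: [0.7, 0.1, 0.4]
opening: 0.0916
finger_force: 0.0
```

Emit:
{"method": "jog_arm", "body": {"motion": [-0.9,-0.8,0,0,-0.9,-0.8,0,0,-0.9,-0.8,0,0,-0.9,-0.8,0,0,-0.9,-0.8,0,0,-0.45,-0.4,0,0,0,0,0,0,0,0,0,0]}}

```text
time: 3.1
position: [0.479, -0.0882, 0.2145]
tcp_rot: [-0.733, -3.054, -0.0]
ft_force: [0.5, 0.7, 0.0]
opening: 0.0922
finger_force: 0.0
```

```bash
python3 go.py .497 -.134 .089 1.0998
```

```text
t 3.1 pos [ 0.479  -0.0882  0.2145] psi 1.0994 tilt [ 0.001  0.    -1.   ] F [0.5 0.7 0. ] open 0.0922 q6 -1.29
turn units -0.003 then shift units x,y,z [-0.919 -0.816  3.137] or with axes now [-0.921 -0.816  3.136]
```

Emit:
{"method": "jog_arm", "body": {"motion": [-0.46,-0.41,0,0,-0.46,-0.41,0,0,0,0,0.7,0,0,0,0.7,0,0,0,0.7,0,0,0,0.5,0,0,0,0.35,0,0,0,0.19,0,0,0,0,0,0,0,0,0]}}

```text
time: 4.35
position: [0.4979, -0.1348, 0.0896]
tcp_rot: [0.733, 3.054, -0.0]
ft_force: [0.8, 0.1, -0.5]
opening: 0.0919
finger_force: 0.0
```

```bash
python3 go.py .497 -.134 .089 1.0998
```

```text
t 4.35 pos [ 0.4979 -0.1348  0.0896] psi 1.0997 tilt [-0.001  0.    -1.   ] F [ 0.8  0.1 -0.5] open 0.0919 q6 -1.37
turn units -0.001 then shift units x,y,z [0.028 0.007 0.015] or with axes now [0.028 0.007 0.015]
```

Emit:
{"method": "jog_arm", "body": {"motion": [0,0,0,0,0,0,0,0,0,0,0,0,0,0,0,0,0,0,0,0,0,0,0,0,0,0,0,0,0,0,0,0], "claw": 1, "grip_force": 40}}

```text
time: 5.35
position: [0.4974, -0.1347, 0.089]
tcp_rot: [-0.733, -3.055, 0.0]
ft_force: [-0.1, -0.6, 1.2]
opening: 0.014
finger_force: 19.1
```

Emit:
{"method": "jog_arm", "body": {"motion": [0,0,0,0,0,0,0,0,0,0,-0.1,0,0,0,-0.3,0,0,0,-0.4,0,0,0,-0.4,0,0,0,-0.4,0,0,0,-0.4,0,0,0,0,0]}}

```text
time: 6.48
position: [0.4984, -0.135, 0.1706]
tcp_rot: [0.733, 3.052, -0.0]
ft_force: [-0.3, 0.1, -0.9]
opening: 0.0119
finger_force: 40.0
```

```bash
python3 go.py .485 .0788 .165 1.888
```

```text
t 6.47 pos [ 0.4984 -0.135   0.1706] psi 1.0996 tilt [-0.003  0.001 -1.   ] F [-0.3  0.1 -0.9] open 0.0119 q6 -1.37
turn units -7.528 then shift units x,y,z [-1.35   5.182  0.14 ] or with axes now [2.724 4.611 0.135]
```

Emit:
{"method": "jog_arm", "body": {"motion": [0,0,0,-0.5,0,0,0,-0.9,0,0,0,-0.9,0,0,0,-0.9,0,0,0,-0.9,0,0,0,-0.9,0,0,0,-0.9,0,0,0,-0.9,0,0,0,-0.73,0,0,0,0]}}

```text
time: 7.72
position: [0.4971, -0.1346, 0.1685]
tcp_rot: [0.495, -3.101, -0.001]
ft_force: [0.2, 0.2, -0.2]
opening: 0.0121
finger_force: 40.0
```

Emit:
{"method": "jog_arm", "body": {"motion": [-0.1,0.4,0,0,-0.2,0.8,0,0,-0.2,0.8,0,0,-0.2,0.8,0,0,-0.2,0.8,0,0,-0.2,0.8,0,0,-0.15,0.5,0,0,-0.1,0.28,0,0,0,0,0,0,0,0,0,0]}}

```text
time: 8.98
position: [0.4839, 0.0786, 0.1689]
tcp_rot: [0.496, -3.102, 0.0]
ft_force: [-0.0, -0.4, -0.9]
opening: 0.0121
finger_force: 40.0
```

```bash
python3 go.py .485 .0788 .145 1.888
```

```text
t 8.97 pos [0.4839 0.0786 0.1689] psi 1.8878 tilt [ 0. -0. -1.] F [-0.  -0.4 -0.9] open 0.0121 q6 -1.73
turn units -0.002 then shift units x,y,z [-0.027 -0.004  0.598] or with axes now [-0.027 -0.004  0.598]
```

Emit:
{"method": "jog_arm", "body": {"motion": [-0.02,0,0.3,0,0,0,0.3,0,0,0,0.3,0,0,0,0,0,0,0,0,0]}}

```text
time: 9.6
position: [0.4849, 0.0792, 0.1329]
tcp_rot: [0.496, -3.102, 0.0]
ft_force: [-0.1, -0.1, -0.5]
opening: 0.012
finger_force: 40.0
```

```bash
python3 go.py .485 .0788 .099 1.888; python3 - <<'E'
from cell import env
import cv2,numpy as np
o=[]
for n,x,y in(("top",260,195),("scene",232,195)):
    p=env.grab_frame(n)["pixels"]; cv2.imwrite(f"pics/{n}1.png",p)
    o.append(cv2.convertScaleAbs(cv2.resize(p[y:y+75,x:x+66],None,fx=6,fy=6,interpolation=cv2.INTER_CUBIC),alpha=1.3,beta=15))
cv2.imwrite("pics/m2.png",np.hstack(o))
E
```

```text
t 9.6 pos [0.4849 0.0792 0.1329] psi 1.8881 tilt [ 0.  0. -1.] F [-0.1 -0.1 -0.5] open 0.012 q6 -1.73
turn units 0.001 then shift units x,y,z [ 0.001 -0.011  0.849] or with axes now [ 0.001 -0.011  0.849]
```

View pics/m2.png

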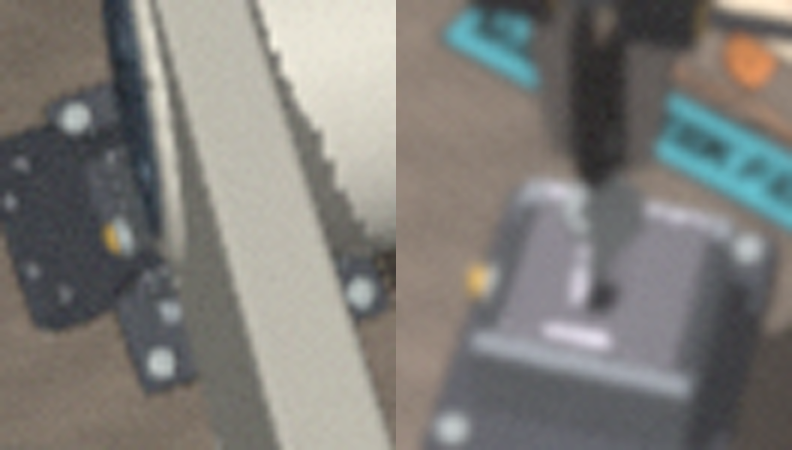

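```bash
python3 - <<'E'
from h import *
p=[.4849,.0790,.317]; n0=.0669
f=lambda L,q=p:((proj(place(q,L),"scene")-np.array([232,195])+.5)*6-.5).round().astype(int)
im=cv2.imread("pics/scene1.png")[195:270,232:298]
im=cv2.convertScaleAbs(cv2.resize(im,None,fx=8,fy=8,interpolation=cv2.INTER_CUBIC),alpha=1.6,beta=20)
g=lambda L:(((f(L)+.5)/6)*8-.5).round().astype(int).reshape(-1,1,2)
slot=[(.018,.006,.058),(.018,-.006,.058),(-.018,-.006,.058),(-.018,.006,.058)]
cv2.polylines(im,[g(slot)],True,(0,255,0),1)
for z in(.006,.014): cv2.polylines(im,[g([(a,b,z+n0) for a,b in((.015,.004),(.015,-.004),(-.015,-.004),(-.015,.004))])],True,(0,0,255),1)
cv2.polylines(im,[g([(.015*np.cos(t),.015*np.sin(t),.025+n0) for t in np.linspace(0,6.28,30)])],True,(255,255,0),1)
cv2.polylines(im,[g([(a*.032,b*.032,.058) for a,b in((1,1),(1,-1),(-1,-1),(-1,1))])],True,(255,0,0),1)
cv2.imwrite("pics/o.png",np.hstack([im[150:480,60:460],cv2.convertScaleAbs(cv2.resize(cv2.imread("pics/scene1.png")[195:270,232:298],None,fx=8,fy=8,interpolation=cv2.INTER_CUBIC),alpha=1.6,beta=20)[150:480,60:460]]))
E
```

```text
(no output)
```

View pics/o.png

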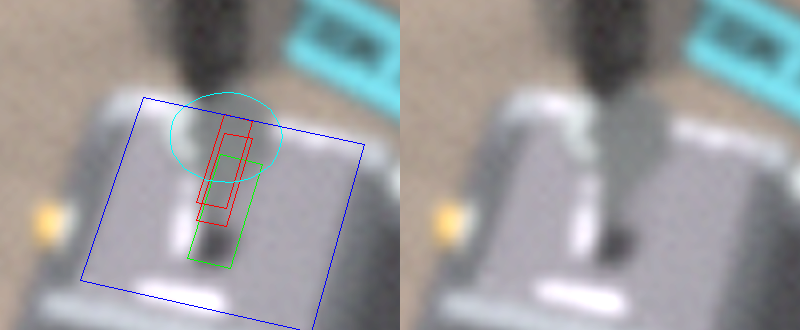

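Emit:
{"method": "jog_arm", "body": {"motion": [0,-0.005,0.1,0,0,0,0.1,0,0,0,0.1,0,0,0,0.1,0,0,0,0.05,0,0,0,0.04,0,0,0,0,0]}}

```text
time: 10.58
position: [0.4848, 0.079, 0.1133]
tcp_rot: [0.496, -3.102, -0.0]
ft_force: [0.6, 1.1, -1.8]
opening: 0.0119
finger_force: 40.0
```

Emit:
{"method": "jog_arm", "body": {"motion": [0,0,0.1,0,0,0,0.1,0,0,0,0.05,0,0,0,0.04,0,0,0,0,0,0,0,0,0]}}

```text
time: 11.32
position: [0.485, 0.0791, 0.1019]
tcp_rot: [-0.496, 3.102, 0.0]
ft_force: [0.3, -0.4, 0.1]
opening: 0.0119
finger_force: 40.0
```

Emit:
{"method": "jog_arm", "body": {"motion": [0,0,0.025,0,0,0,0.025,0,0,0,0.025,0,0,0,0,0,0,0,0,0]}}

```text
time: 11.95
position: [0.485, 0.079, 0.0989]
tcp_rot: [-0.496, 3.102, -0.0]
ft_force: [-0.8, -0.2, 1.8]
opening: 0.0119
finger_force: 40.0
```

Emit:
{"method": "jog_arm", "body": {"motion": [0,0,0.025,0,0,0,0,0,0,0,0,0]}}

```text
time: 12.32
position: [0.4854, 0.0792, 0.0987]
tcp_rot: [-0.496, 3.101, 0.0]
ft_force: [-3.5, -1.0, 12.3]
opening: 0.0117
finger_force: 40.0
```

Emit:
{"method": "jog_arm", "body": {"motion": [0,0,-0.03,0,0,0,0,0.4,0,0,0,0.7,0,0,0,0.7,0,0,0,0.7,0,0,0,0.7,0,0,0,0.7,0,0,0,0.7,0,0,0,0.7,0,0,0,0.7,0,0,0,0]}}

```text
time: 13.7
position: [0.4851, 0.0791, 0.099]
tcp_rot: [0.486, 3.103, 0.0]
ft_force: [0.5, 0.6, 0.1]
opening: 0.0123
finger_force: 40.0
```

```bash
python3 go.py .485 .079 .099 .317; python3 -c "
from cell import env;print(env.get_state()['moment'])"
```

```text
t 13.7 pos [0.4851 0.0791 0.099 ] psi 1.2604 tilt [-0.  0. -1.] F [0.5 0.6 0.1] open 0.0123 q6 -1.1
turn units 9.009 then shift units x,y,z [-0.002 -0.004 -0.   ] or with axes now [ 0.002 -0.004 -0.   ]
[ 0.11466409 -0.14849141 -0.021455  ]
```

Emit:
{"method": "jog_arm", "body": {"motion": [0,0,0,0.8,0,0,0,0.8,0,0,0,0.8,0,0,0,0.8,0,0,0,0.8,0,0,0,0.8,0,0,0,0.8,0,0,0,0.8,0,0,0,0.8,0,0,0,0.8,0,0,0,0.6,0,0,0,0.4]}}

```text
time: 15.2
position: [0.4851, 0.0791, 0.099]
tcp_rot: [1.842, 2.545, 0.0]
ft_force: [0.6, -0.1, -0.6]
opening: 0.0121
finger_force: 40.0
```

Emit:
{"method": "jog_arm", "body": {"motion": [0,0,0,0,0,0,0,0,0,0,0,0]}}

```text
time: 15.58
position: [0.485, 0.079, 0.099]
tcp_rot: [1.841, 2.545, 0.0]
ft_force: [0.6, -0.0, -0.0]
opening: 0.012
finger_force: 40.0
```

```bash
python3 go.py .485 .079 .099 .317; python3 -c "
from cell import env;print(env.get_state()['moment'])"
```

```text
t 15.57 pos [0.485 0.079 0.099] psi 0.3183 tilt [-0.  0. -1.] F [ 0.6 -0.  -0. ] open 0.012 q6 -0.16
turn units 0.012 then shift units x,y,z [-0.001  0.001  0.   ] or with axes now [-0.001  0.001  0.   ]
[-0.11024532 -0.25585904  0.02270102]
```

Emit:
{"method": "jog_arm", "body": {"motion": [0,0,-0.04,0,0,0,-0.04,0,0,0,-0.05,0,0,0,-0.08,0,0,0,-0.1,0,0,0,-0.1,0,0,0,0,0]}}

```text
time: 16.45
position: [0.4851, 0.079, 0.1161]
tcp_rot: [1.842, 2.544, 0.001]
ft_force: [-2.0, 0.4, -3.6]
opening: 0.0115
finger_force: 40.0
```

Emit:
{"method": "jog_arm", "body": {"motion": [0,0,-0.1,0,0,0,-0.1,0,0,0,-0.1,0,0,0,-0.1,0,0,0,-0.1,0,0,0,-0.1,0,0,0,-0.1,0,0,0,-0.1,0,0,0,-0.1,0,0,0,-0.1,0,0,0,0,0,0,0,0,0]}}

```text
time: 17.95
position: [0.4848, 0.079, 0.1553]
tcp_rot: [-1.842, -2.545, 0.0]
ft_force: [0.6, 0.3, -3.9]
opening: 0.012
finger_force: 40.0
```

```bash
python3 go.py .4785 .3205 .165 .317; python3 - <<'E'
from cell import env
import cv2
p=env.grab_frame("scene")["pixels"]
cv2.imwrite("pics/l.png",cv2.convertScaleAbs(cv2.resize(p[170:290,140:300],None,fx=4,fy=4,interpolation=cv2.INTER_CUBIC),alpha=1.3,beta=15))
E
```

```text
t 17.95 pos [0.4848 0.079  0.1553] psi 0.3174 tilt [ 0. -0. -1.] F [ 0.6  0.3 -3.9] open 0.012 q6 -0.16
turn units 0.004 then shift units x,y,z [ 5.785  1.732 -0.242] or with axes now [ 5.784  1.734 -0.242]
```

View pics/l.png

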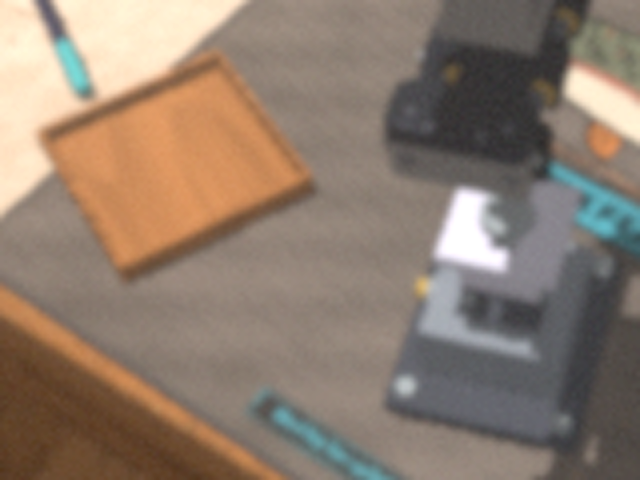

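Emit:
{"method": "jog_arm", "body": {"motion": [0,0,-0.15,0,0.2,0.06,-0.1,0,0.5,0.15,0,0,0.7,0.21,0,0,0.8,0.24,0,0,0.8,0.24,0,0,0.8,0.24,0,0,0.7,0.21,0,0,0.6,0.18,0,0,0.4,0.12,0,0,0.28,0.08,0,0,0,0,0,0]}}

```text
time: 19.5
position: [0.4784, 0.3207, 0.1653]
tcp_rot: [1.842, 2.545, -0.0]
ft_force: [-0.2, -0.3, -5.8]
opening: 0.0115
finger_force: 40.0
```

```bash
python3 go.py .4785 .3205 .090 .317
```

```text
t 19.5 pos [0.4784 0.3207 0.1653] psi 0.3181 tilt [-0. -0. -1.] F [-0.2 -0.3 -5.8] open 0.0115 q6 0.27
turn units 0.01 then shift units x,y,z [-5.000e-03  1.000e-03  1.884e+00] or with axes now [-5.000e-03  1.000e-03  1.884e+00]
```

Emit:
{"method": "jog_arm", "body": {"motion": [0,0,0.2,0,0,0,0.35,0,0,0,0.4,0,0,0,0.35,0,0,0,0.25,0,0,0,0.15,0,0,0,0.06,0,0,0,0.05,0,0,0,0.04,0,0,0,0.04,0,0,0,0.03,0,0,0,0,0]}}

```text
time: 21.0
position: [0.4788, 0.3205, 0.0889]
tcp_rot: [1.842, 2.544, 0.001]
ft_force: [0.1, -0.4, -1.2]
opening: 0.0119
finger_force: 40.0
```

Emit:
{"method": "jog_arm", "body": {"motion": [0,0,0.025,0,0,0,0.02,0,0,0,0,0,0,0,0,0]}}

```text
time: 21.5
position: [0.4786, 0.3205, 0.0871]
tcp_rot: [1.842, 2.544, 0.001]
ft_force: [-0.7, -0.6, 4.0]
opening: 0.0116
finger_force: 40.0
```

Emit:
{"method": "jog_arm", "body": {"motion": [0,0,-0.01,0,0,0,0,0,0,0,0,0], "grip_force": 5}}

```text
time: 21.88
position: [0.4783, 0.3202, 0.087]
tcp_rot: [-1.842, -2.544, 0.001]
ft_force: [-1.0, 0.1, -1.1]
opening: 0.0151
finger_force: 5.0
```

Emit:
{"method": "jog_arm", "body": {"motion": [0,0,0,0,0,0,0,0,0,0,0,0,0,0,0,0,0,0,0,0,0,0,0,0], "claw": -0.6}}

```text
time: 22.62
position: [0.4785, 0.3203, 0.0872]
tcp_rot: [1.842, 2.545, 0.0]
ft_force: [-0.7, -0.5, 0.0]
opening: 0.0725
finger_force: 0.0
```

Emit:
{"method": "jog_arm", "body": {"motion": [0,0,-0.2,0,0,0,-0.5,0,0,0,-0.8,0,0,0,-0.8,0,0,0,-0.8,0,0,0,0,0,0,0,0,0]}}

```text
time: 23.5
position: [0.4781, 0.3201, 0.2108]
tcp_rot: [-1.842, -2.544, 0.001]
ft_force: [-0.3, -0.6, -0.6]
opening: 0.074
finger_force: 0.0
```

```bash
python3 - <<'E'
from cell import env
import cv2
p=env.grab_frame("scene")["pixels"]
cv2.imwrite("pics/e.png",cv2.convertScaleAbs(cv2.resize(p[130:250,120:280],None,fx=4,fy=4,interpolation=cv2.INTER_CUBIC),alpha=1.3,beta=15))
s=env.get_state();print(s["time"],s["opening"],s["ft_force"],s["position"])
E
```

```text
23.55 0.07338435952345844 [0.35497502 0.46810528 0.19895003] [0.47787687 0.31989507 0.21028016]
```

View pics/e.png

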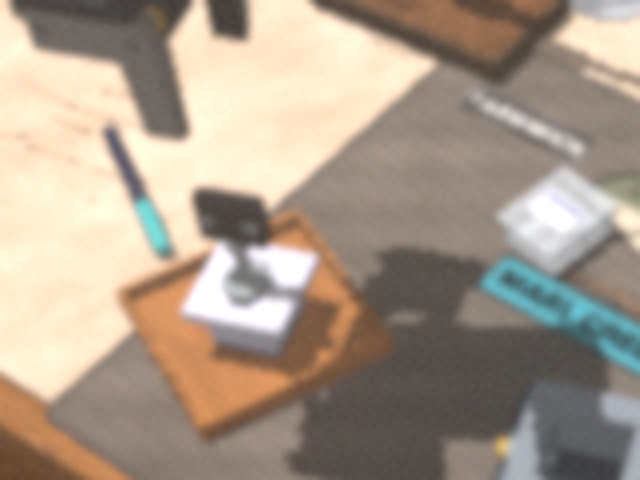

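The plug stands upright in the tray at about pixel (250, 300). The puller is upright and crosswise in it, and the gripper is clear above.

```bash
python3 -c "
from cell import env;print(env.finish_job())"
```

```text
the job is handed in; nothing more can be done
None
```

I drew the plug out of the socket on the locked puller and set it upright in the tray, with the puller still in it and the gripper clear. I handed the job in at about 24 s; it returned no verdict.

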